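# Pick up a thin frame sheet off the cutting mat and lay it on the bench easel

## Robot

A 6-joint arm with a two-finger parallel gripper is mounted at the origin on the work surface. World frame = base frame: x ahead of the robot, y to its left, z up, the work surface at z = 0. Lengths are in m, angles in rad, forces in N, time in s.
With the tool pointing down it reaches from about 0.375 to 0.825 m from the base axis. Payload 5.5 kg.
Tool frame: the origin (TCP) lies on the mounting face of the last link; the fingertips stand 173 mm ahead of it and the grasp point (between the pads) lies 155 mm ahead of it; z points along the fingers, y is the line along which they close (so a half turn about z gives the same grasp; the last joint's range is limited). The gripper opens to 85 mm and grips with 20 to 120 N. Pads are 22 mm wide; open, the fingers measure 114 mm over their backs; the gripper's body (76 mm by 85 mm) begins 54 mm behind the grasp point. The pads swing forward as they close: fully open they stand 13 mm farther back than shut.
Start: joints at [-1.264, 0.314, -0.047, 1.21, 0, 1.571], TCP at [0.181, -0.572, 0.405] pointing down, gripper open.
Joint ranges: [-2.67, 2.67], [-0.69, 1.73], [-1.03, 1.25], [-2.08, 2.16], [-1.42, 1.45], [-3.14, 3.14]. Speed limits (rad/s): [2.39, 2.39, 3.01, 3.14, 3.14, 3.14].

## Interface

Orientations are given as a 3x3 rotation matrix whose columns are the frame's x, y, z axes.
In Python, from station import arm, sensors, optics, workorder gives the robot as it stands. Calls block until the motion is done:
- arm.move_ptp(position, orientation): joint-space move of the TCP to a pose.
- arm.servo_line(position, velocity=0.15, rot=None, max_force=None): straight line of the TCP; rot=None keeps the orientation; velocity is the mean speed in m/s. With max_force (N) it stops when the force on the tool has changed by that much, and returns True; else False.
- arm.move_joints(angles): joint-space move.
- arm.gripper_to(opening, effort=None): finger opening in m; effort is the grip in N (None keeps the last); returns when the fingers have stopped.
- arm.pause(seconds).
- arm.solve_ik(position, orientation): joint angles nearest the present ones, or None.
- sensors.get_state(): the state.
- optics.camera(name): name is "side" or "top" or "wrist"; returns a dict with "img" (480x640x3 uint8, red, green, blue), "z_map" (480x640 float32, m along the optical axis (not along the pixel's ray), 0 where there is no reading), "intrinsics" (3x3 intrinsics, pixels), "rvec" (rotation vector, rad) and "tvec" (3), from world to camera coordinates, as OpenCV has them. Camera axes: x right, y down, z forward; pixel columns grow to the right and rows downward; lengths in m; the calibration is good to about 2 mm. A picture is of the moment at which its call begins.
A pose or a line that the arm cannot do raises arm.IKError and nothing moves.
- workorder.close_job(): hands the job in; it is judged then, once.
The state is a dict: "time_s": time; "joints": joint angles; "qvel": joint speeds; "tau": joint torques, N m; "position": TCP position; "tcp_rot": TCP orientation; "ft_force": force on the tool from outside, world axes, zero at the start; "wrist_torque": the same for the moment, N m; "finger_gap": finger opening in m; "grasp_force": force on a finger pad.
Only numpy, scipy, OpenCV 4.12 (cv2) and the standard library are available. Lean on these libraries where they do the work, as an engineer would, in place of code of your own. Each camera call takes 0.05 s, during which the arm holds its last target. There are 200 camera calls.

## Task

The pale plywood frame sheet lies flat on the green mat, too thin to pick up there: slide it over the edge of the building board nearest the little easel until about 4 cm of it sticks out, then take hold of it by that overhanging end. Lay it (do not drop it) on the easel's sloping face, lengthwise up the slope, with its other end resting against the ledge at the bottom, and let go. Leave the dark walnut sheet, the jars, the dish, the bottle and the knife where they are, and never let the pale sheet fall to the bench.

Things in the scene. Friction and masses are not known exactly. Their poses are not given: they have to be found in the camera images.
- sheet_mid (a point): Centre (half-way up) of the loose pale plywood sheet with burnt-in outlines of ship's frames: 50 wide x 160 long x 3 mm thick, rigid, about 18 g. Its axes: y along the length (-y towards the end nearer the easel), x across the width, z out of its printed face. It starts flat on the mat, 45 to 105 mm short of the edge
- sheet_lead (a point): Middle of the sheet's short end nearer the board's easel-side edge (80 mm from the centre along the sheet's -y), half-way up its thickness; same axes
- sheet_tail (a point): Middle of the sheet's other short end (80 mm from the centre along +y), half-way up its thickness; same axes
- board: Fixed building board (birch ply on small feet) covered by a green cutting mat with printed grid. Origin: centre of its underside. 280 mm along its x, 300 mm along its y, flat top of the mat at z = 40 mm. The straight edge on its -y side (150 mm from the origin), which looks towards the easel, is where the sheet goes over; mat and board are flush there and below is open down to the bench
- face: Sloping grey face of the fixed wooden easel, 40 degrees from level. Origin: on the face, in the bottom corner where it meets the ledge, at mid width, 30 mm above the bench; x runs up the slope, y across, z out of the face. 130 mm wide, 100 mm long up the slope: the sheet sticks out 60 mm beyond its top, with nothing close behind that part. The ledge is 9 mm thick and stands 11 mm out of the face
- walnut: Loose dark walnut sheet of the same size, lying alongside on the mat about 110 mm away centre to centre; a bystander. Origin: centre of its underside
- jar_a: Small paint jar, 32 mm diameter, 42 mm high, standing on the far strip of the mat; a bystander. Origin: centre of its underside
- knife: Craft knife with a black handle, about 120 mm long, 8 mm thick, lying on the far strip of the mat; a bystander
- jar_b: Small paint jar, 36 mm diameter, 46 mm high, on the bench beyond the board and easel; a bystander. Origin: centre of its underside
- glue: White glue bottle with a blue label, 38 mm diameter, 120 mm high, standing on the bench beyond the easel; a bystander. Origin: centre of its underside
- dish: White porcelain mixing dish, 72 mm diameter, 28 mm high, on the bench beyond the easel; a bystander. Origin: centre of its underside
- jar_c: Yellow-capped paint jar, 44 mm diameter, 50 mm high, on the bench left of the board; a bystander. Origin: centre of its underside
There are look-alikes about, which are no part of the job. Leave any turquoise look-alike of the part that bears sheet_mid alone.

How it is judged:
On the way, in this order (a step that is already met when the one before it is completed fails the run):
1. the pale sheet lies flat on the mat and its end sticks out 25 to 70 mm past the board's edge nearest the easel (y of sheet_lead in the frame of board between -0.22 and -0.175 m and z of sheet_mid in the frame of board between 0.0385 and 0.0435 m and angle between sheet_mid's own z axis and vertical below 0.05 rad), for 0.2 s.
2. it is held by the fingers at that end (grasp within 60 mm of it) and lifted at least 25 mm clear of the mat (contact force between the fingers and sheet above 1 N and distance between the grasp point and sheet_lead below 0.06 m and height (world z) of sheet_mid above 0.067 m and contact force between sheet and board below 0.05 N), for 0.2 s.
At the end, for the whole second after the job is handed in: The pale sheet rests, released and still, on the easel: flat on the sloping face (within 5 degrees), its length up the slope (within 15 degrees), its other end down against the ledge (middle of that end within 12 mm of it, and within 45 mm of mid width) (angle between the z axis of sheet_mid and the z axis of face, either way round below 0.09 rad and angle between the y axis of sheet_mid and the x axis of face, either way round below 0.26 rad and x of sheet_tail in the frame of face between -0.004 and 0.012 m and z of sheet_tail in the frame of face between -0.002 and 0.006 m and y of sheet_tail in the frame of face between -0.045 and 0.045 m and linear speed of sheet below 0.02 m/s and contact force between the fingers and sheet below 0.05 N); the robot touches nothing.
It fails at once if the pale sheet falls to the bench (height (world z) of sheet_mid below 0.025 m).
It fails at once if the pale sheet is dropped (falls freely by more than about 2 cm) (linear speed of sheet above 0.65 m/s and contact force between the fingers and sheet below 0.02 N).
It fails at once if the walnut sheet is moved by more than 15 mm (distance of walnut from where it was at the start of the episode above 0.015 m).
It fails at once if a jar, the dish, the bottle or the knife is moved by more than 20 mm (distance of any of jar_a, jar_b, glue, knife, dish, jar_c from where it was at the start of the episode above 0.02 m).
It also fails if it takes over 58 s, if anything falls off the work surface, if the arm or the gripper's body presses on something with over 40 N, if the wrist force passes 120 N, or if a joint passes its speed limit or range.

## Working session

There is one attempt and no reset: what is moved stays moved. The work goes in short steps, each a Python script; the robot and the scene stay as the last script left them, time stands still between calls to the robot, and variables do not carry over. Pictures are saved under pics/ and viewed, at most 10 in all, crops included, and the job is handed in when it is done.

```bash
mkdir -p pics; ls
cat > h.py <<'E'
import numpy as np, cv2
from station import arm, sensors, optics, workorder
def shot(n):
    c=optics.camera(n); R=cv2.Rodrigues(np.array(c["rvec"],float))[0]; t=np.array(c["tvec"],float).ravel()
    K=np.array(c["intrinsics"]); z=c["z_map"]
    v,u=np.mgrid[:480,:640]; P=np.stack([(u-K[0,2])/K[0,0]*z,(v-K[1,2])/K[1,1]*z,z],-1)
    W=(P-t)@R; W[z==0]=np.nan
    return c["img"],W,(K,R,t)
def save(img,f,crop=None,s=1):
    if crop: img=img[crop[1]:crop[3],crop[0]:crop[2]]
    cv2.imwrite(f,cv2.resize(img[...,::-1],None,fx=s,fy=s,interpolation=cv2.INTER_CUBIC))
E
python3 - <<'E'
from h import *
for n in("top","side"):
    i,W,k=shot(n); save(i,f"pics/{n}.png"); np.savez(f"{n}.npz",i=i,W=W,K=k[0],R=k[1],t=k[2])
s=sensors.get_state();print(s["time_s"],s["position"],s["finger_gap"])
E
```

```text
pics
0.1 [ 0.18112589 -0.57174536  0.40390354] 0.08544880025964893
```

View pics/top.png

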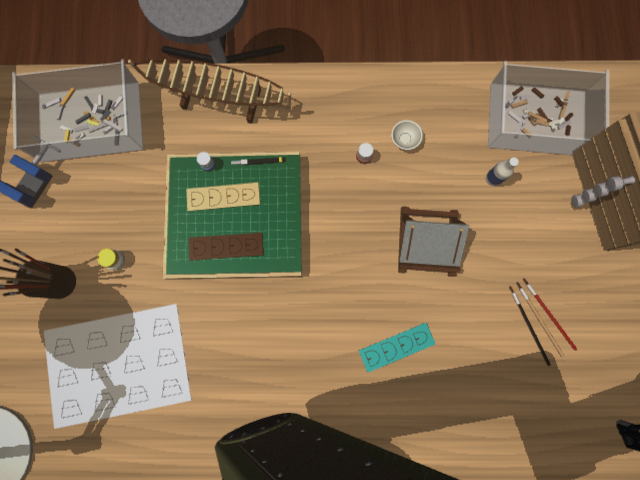

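View pics/side.png

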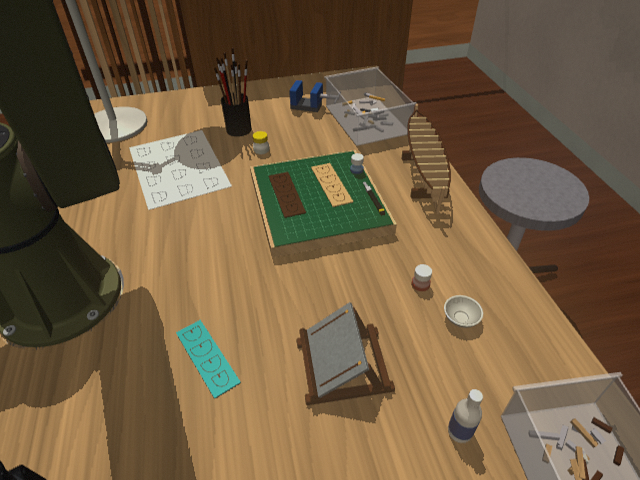

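The top view shows the pale sheet at about (223,196) on the mat, the walnut sheet at (226,246), a turquoise look-alike at (397,347), and the easel at (433,243). The pale sheet with burnt outlines on the mat is the target. I'll confirm it in an enlarged crop and measure.

Run:
```python
from h import *
d=np.load("top.npz");W=d["W"];i=d["i"]
a=cv2.resize(i[145:285,160:310,::-1],None,fx=4,fy=4,interpolation=cv2.INTER_CUBIC);cv2.imwrite("pics/c1.png",a)
b=cv2.resize(i[200:285,390:480,::-1],None,fx=6,fy=6,interpolation=cv2.INTER_CUBIC);cv2.imwrite("pics/c2.png",b)
hsv=cv2.cvtColor(i,cv2.COLOR_RGB2HSV);print("pix",i[196,188:192].tolist(),i[190,220].tolist(),hsv[190,220])
sub=np.zeros(i.shape[:2],bool);sub[170:222,175:285]=1
m=(sub&(i[...,0]>130)&(i[...,0].astype(int)>i[...,2]+30)).astype(np.uint8)
m=cv2.morphologyEx(m,cv2.MORPH_CLOSE,np.ones((7,7)))
c=max(cv2.findContours(m,0,2)[0],key=cv2.contourArea)
print(cv2.minAreaRect(c))
K,R,t=d["K"],d["R"],d["t"]
def pix(u,v,z):
    r=R.T@np.linalg.solve(K,[u,v,1]);o=-R.T@t;return o+r*(z-o[2])/r[2]
print("sheet",np.array([pix(*p,.043) for p in cv2.boxPoints(cv2.minAreaRect(c))]).round(4))
print("board", *[pix(u,v,.04).round(4) for u,v in((166,154.5),(301,153),(302,276),(163,277.5))])
for v in (160,200,240,270): print(v,[(u,W[v,u].round(3).tolist()) for u in range(297,308)][::2])
print("mat z",np.nanmedian(W[220:230,200:280,2]))
# easel face
P=W[225:262,412:458].reshape(-1,3);P=P[~np.isnan(P[:,0])]
for _ in range(4):
    c0=P.mean(0);n=np.linalg.svd(P-c0,full_matrices=0)[2][2];P=P[abs((P-c0)@n)<.004]
n*=np.sign(n[2]);print("face",c0,n,np.degrees(np.arccos(n[2])),len(P))
print("row243",[(u,W[243,u].round(3).tolist()) for u in range(392,476,3)])
print("col",[(v,W[v,430].round(3).tolist()) for v in range(200,284,4)])
for s,u,v in(("jarb",365,152),("dish",407,133),("glue",513,162),("jara",203,158),("knife",258,161),("walL",190,246),("walR",263,246)):print(s,W[v,u].round(3))
```

```text
pix [[206, 186, 129], [205, 185, 127], [207, 186, 129], [169, 146, 101]] [206, 183, 126] [ 21  99 206]
((222.3820037841797, 196.1822052001953), (22.432615280151367, 72.94688415527344), 84.8826904296875)
sheet [[0.6238 0.2549 0.043 ]
 [0.6383 0.0939 0.043 ]
 [0.5875 0.0885 0.043 ]
 [0.5731 0.2481 0.043 ]]
board [0.7032 0.3024 0.04  ] [ 0.7057 -0.0015  0.04  ] [ 0.4297 -0.0053  0.04  ] [0.4262 0.2943 0.04  ]
160 [(297, [0.69, 0.007, 0.038]), (299, [0.69, 0.003, 0.039]), (301, [0.702, -0.0, 0.004]), (303, [0.703, -0.005, 0.001]), (305, [0.702, -0.009, 0.003]), (307, [0.704, -0.014, -0.002])]
200 [(297, [0.597, 0.007, 0.042]), (299, [0.597, 0.002, 0.04]), (301, [0.608, -0.0, -0.0]), (303, [0.608, -0.005, -0.001]), (305, [0.607, -0.01, 0.001]), (307, [0.607, -0.014, 0.001])]
240 [(297, [0.508, 0.006, 0.039]), (299, [0.508, 0.002, 0.042]), (301, [0.514, -0.001, 0.003]), (303, [0.514, -0.006, 0.002]), (305, [0.515, -0.01, -0.001]), (307, [0.514, -0.015, 0.003])]
270 [(297, [0.442, 0.005, 0.042]), (299, [0.443, 0.001, 0.038]), (301, [0.444, -0.002, 0.022]), (303, [0.447, -0.006, -0.001]), (3
[... 1190 characters left out ...]
, (216, [0.566, -0.289, 0.018]), (220, [0.561, -0.293, 0.0]), (224, [0.533, -0.272, 0.09]), (228, [0.526, -0.272, 0.085]), (232, [0.518, -0.273, 0.081]), (236, [0.511, -0.274, 0.075]), (240, [0.503, -0.275, 0.069]), (244, [0.495, -0.276, 0.063]), (248, [nan, nan, nan]), (252, [0.48, -0.279, 0.049]), (256, [0.472, -0.28, 0.044]), (260, [0.464, -0.281, 0.039]), (264, [0.457, -0.283, 0.029]), (268, [0.448, -0.281, 0.035]), (272, [0.442, -0.289, 0.001]), (276, [0.434, -0.288, 0.0]), (280, [0.425, -0.288, -0.002])]
jarb [ 0.706 -0.144  0.044]
dish [ 0.765 -0.246  0.008]
glue [ 0.655 -0.438  0.122]
jara [0.681 0.208 0.08 ]
knife [0.685 0.094 0.047]
walL [0.495 0.239 0.041]
walR [0.495 0.08  0.038]
```

View pics/c1.png

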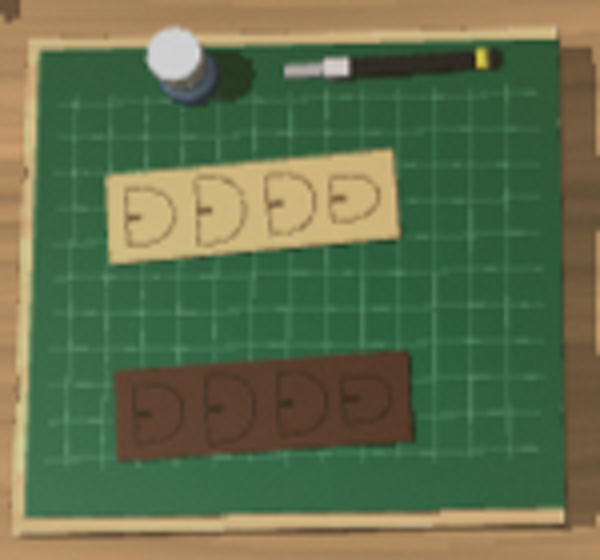

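View pics/c2.png

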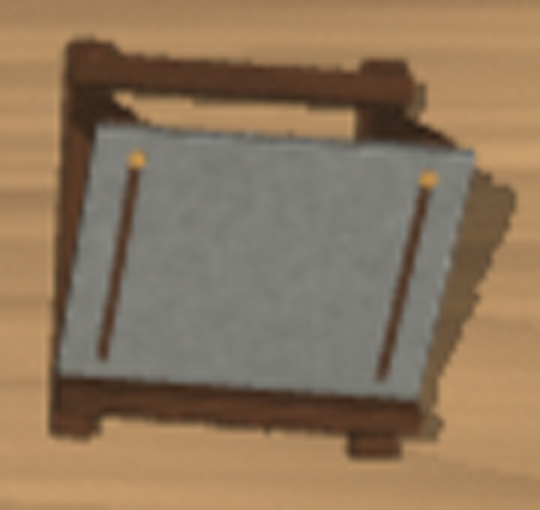

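Crop 1 confirms the pale sheet with outlines: its lead end is at the right, around px (259,194), and the board edge is at u≈301. Crop 2 shows the easel with its ledge at the bottom (robot side), so up-slope is roughly +x.

My plan is to press and drag the sheet out, then pinch it across its 50 mm width at the overhang. From there the tool tilts 40° to lay it on the face. I'll check IK first, then drag.

```bash
cat >> h.py <<'E'
nf=np.array([-.6417,.0421,.7658]);up=np.array([.7642,-.0501,.643]);fy=np.cross(nf,up)
F0=np.array([.4561,-.2823,.030])
def down(ydir):   # tool pointing down, closing line along ydir (xy)
    y=np.array([*ydir,0])/np.linalg.norm(ydir);z=np.array([0,0,-1.]);return np.c_[np.cross(y,z),y,z]
def face_R(sgn=1):
    y=sgn*fy;z=-nf;return np.c_[np.cross(y,z),y,z]
E
python3 - <<'E'
from h import *
w=np.array([.9957,.0926])
for s in(1,-1):
    print("press",arm.solve_ik([.6055,.171,.216],down(s*w)),arm.solve_ik([.618,-.025,.196],down(s*w)))
    g=F0+up*.14; print("place",arm.solve_ik(g+nf*.155,face_R(s)),arm.solve_ik(g+nf*.27,face_R(s)))
E
```

```text
press [ 0.27524323  0.49749865 -0.22730526  0.84599242  0.          1.7533064 ] [-0.04043103  0.50137868 -0.27428799  0.79512965  0.          1.43763213]
place [-0.65094408  0.15118044 -0.85202132 -0.04307013  0.36327671 -0.46982011] [-0.75426068 -0.09832169 -0.84479194  0.24913153  0.42105372 -0.56253224]
press [ 0.27524323  0.49749865 -0.22730526  0.84599242  0.         -1.38828626] [-0.04043103  0.50137868 -0.27428799  0.79512965  0.         -1.70396052]
place [-0.65094408  0.15118044 -0.85202132 -0.04307013  0.36327671  2.67177255] [-0.75426068 -0.09832169 -0.84479194  0.24913153  0.42105372  2.57906041]
```

Run:
```python
from h import *
w=np.array([.9957,.0926]);L=np.array([.0926,-.9957]);R=down(w)
arm.gripper_to(.02,20)
p=np.array([.6055,.171]); arm.move_ptp([*p,.25],R)
arm.servo_line([*p,.226],.1)
print("hit",arm.servo_line([*p,.205],.03,max_force=6))
s=sensors.get_state();z=s["position"][2];print(s["position"],s["ft_force"],s["finger_gap"],s["time_s"])
q=p+L*.139
print(arm.servo_line([*q,z],.08)); s=sensors.get_state();print(s["position"],s["ft_force"],s["time_s"])
arm.servo_line([*q,.26],.15)
arm.move_ptp([.60,.19,.33],R)
i,W,k=shot("top");save(i,"pics/s1.png",(160,145,360,285),4);np.savez("t2.npz",i=i,W=W)
K,Rc,t=k
def pix(u,v,z):
    r=Rc.T@np.linalg.solve(K,[u,v,1]);o=-Rc.T@t;return o+r*(z-o[2])/r[2]
sub=np.zeros((480,640),bool);sub[165:222,175:345]=1
m=(sub&(abs(i.astype(int)-[206,184,127]).max(-1)<35)).astype(np.uint8)
m=cv2.morphologyEx(cv2.morphologyEx(m,cv2.MORPH_OPEN,np.ones((2,2))),cv2.MORPH_CLOSE,np.ones((7,7)))
c=max(cv2.findContours(m,0,2)[0],key=cv2.contourArea);r=cv2.minAreaRect(c);print(r)
print(np.array([pix(*q,.043) for q in cv2.boxPoints(r)]).round(4))
```

```text
hit True
[0.60582386 0.17112252 0.21661799] [-0.49879665  0.07457488  5.90816636] 0.020084442520071643 4.6167
False
[0.61838691 0.03223886 0.21660575] [-1.22449094  1.43594984  5.26749041] 6.5
((327.5, 171.0), (10.0, 35.0), 90.0)
[[ 0.6744 -0.0218  0.043 ]
 [ 0.6741 -0.0996  0.043 ]
 [ 0.6511 -0.0993  0.043 ]
 [ 0.6513 -0.0219  0.043 ]]
```

View pics/s1.png

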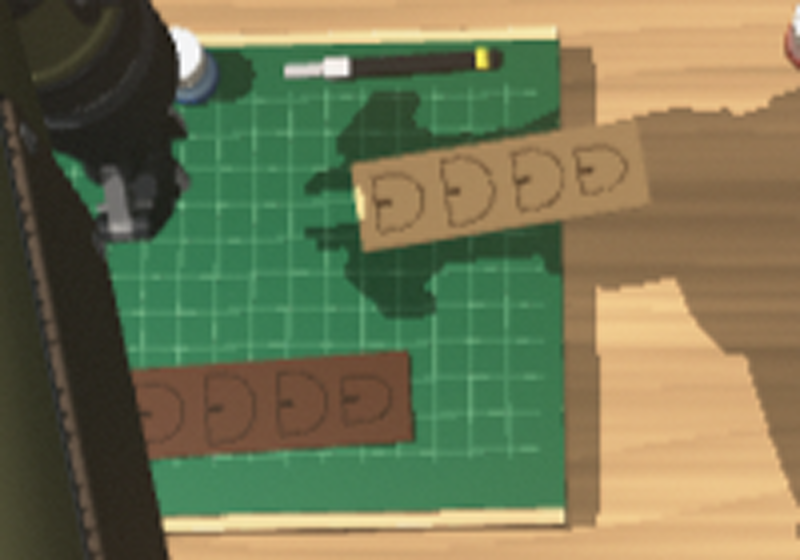

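The sheet overhangs the edge. Its crop corners are tail (352,165)/(363,251) and lead (637,121)/(650,205), and the board edge is at crop x≈562.

Run:
```python
from h import *
d=np.load("top.npz");K,R,t=d["K"],d["R"],d["t"]
def pix(x,y,z):
    r=R.T@np.linalg.solve(K,[(x+.5)/4-.5+160,(y+.5)/4-.5+145,1]);o=-R.T@t;return (o+r*(z-o[2])/r[2])[:2]
c=np.array([pix(*p,.043) for p in((352,165),(363,251),(637,121),(650,205))])
T=c[:2].mean(0);Ld=c[2:].mean(0);v=Ld-T
print(c.round(4),T,Ld,np.linalg.norm(v),v/np.linalg.norm(v),"edge",pix(562,160,.04),pix(565,240,.04))
```

```text
[[ 0.629   0.1161]
 [ 0.5802  0.1088]
 [ 0.6538 -0.0415]
 [ 0.6059 -0.0487]] [0.60456953 0.11246343] [ 0.62985815 -0.0451085 ] 0.15958831595652784 [ 0.15846163 -0.98736514] edge [6.32447468e-01 2.12777030e-05] [ 0.58693935 -0.00192611]
```

Run:
```python
from h import *
L=np.array([.1585,-.9874]);w=np.array([.9874,.1585]);R=down(w)
G=np.array([.62986,-.0451])-L*.021
arm.gripper_to(.085)
arm.move_ptp([*G,.27],R)
print("hit",arm.servo_line([*G,.155+.038],.1,max_force=8))
arm.gripper_to(.03,30)
s=sensors.get_state();print(s["finger_gap"],s["grasp_force"],s["ft_force"],s["position"],s["time_s"])
if s["finger_gap"]>.04:
    arm.servo_line([*G,.193+.10],.08); arm.pause(.3)
    s=sensors.get_state();print(s["finger_gap"],s["grasp_force"],s["time_s"])
i,W,k=shot("side");save(i,"pics/g1.png",(220,80,480,280),3);np.savez("g1.npz",i=i,W=W)
```

```text
hit False
0.04877216628729513 30.61113953590393 [-0.24609218 -0.80789953  3.79995193] [ 0.62685296 -0.02442958  0.19357277] 10.6083
0.04888345913403262 31.005948185920715 12.3083
```

View pics/g1.png

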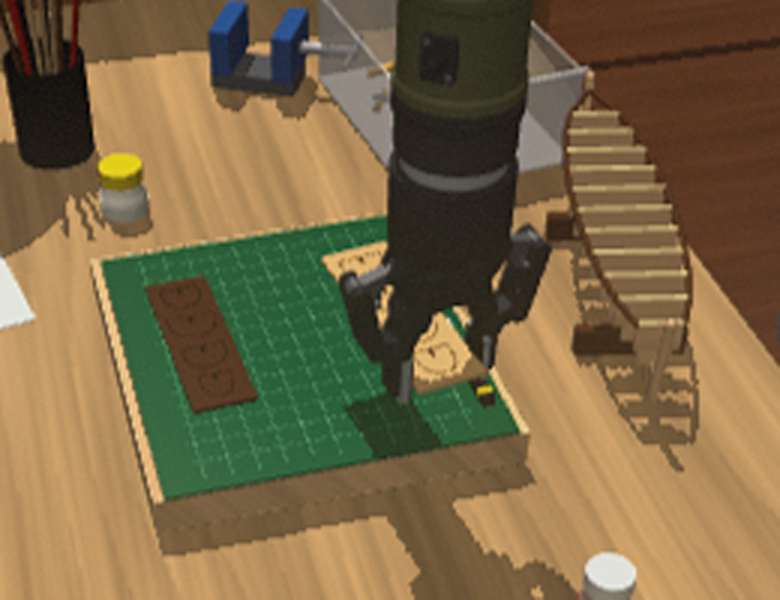

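The sheet is held and lifted; pale pixels are visible at crop (350,260) and (440,350). I'll fit its plane from the depth to get its pose relative to the tool.

Run:
```python
from h import *
d=np.load("g1.npz");i=d["i"];W=d["W"]
s=sensors.get_state();p=np.array(s["position"]);R=np.array(s["tcp_rot"])
Q=(W-p)@R   # tool frame
m=(abs(Q[...,1])<.03)&(Q[...,0]>-.2)&(Q[...,0]<.2)&(Q[...,2]>.115)&(Q[...,2]<.185)&(W[...,2]>.08)&(i[...,0]>120)&(i[...,0].astype(int)>i[...,2]+40)
P=Q[m];print(len(P))
for _ in range(4):
    c=P.mean(0);n=np.linalg.svd(P-c,full_matrices=0)[2][2];P=P[abs((P-c)@n)<.006]
n*=-np.sign(n[2]);print(len(P),c,n,P.min(0),P.max(0))
for u,v in((322,258),(383,243),(486,378),(418,394)):  # crop corners
    a,b=220+u//3,80+v//3;print(u,v,Q[b-1:b+2,a-1:a+2].reshape(-1,3).round(3)[[0,4,8]].tolist())
print("lead dir in tool",R.T@[.1585,-.9874,0])
```

```text
550
549 [0.03972248 0.00153016 0.15044581] [ 0.00212807  0.00281294 -0.99999378] [-0.0235035  -0.02522814  0.14700499] [0.13954404 0.02592309 0.15480263]
322 258 [[0.271, 0.03, 0.253], [0.136, -0.025, 0.151], [0.132, -0.024, 0.152]]
383 243 [[0.137, 0.021, 0.15], [0.134, 0.021, 0.15], [0.128, 0.021, 0.149]]
486 378 [[-0.011, 0.029, 0.165], [0.074, 0.085, 0.253], [0.069, 0.084, 0.252]]
418 394 [[0.082, 0.028, 0.252], [0.077, 0.028, 0.251], [0.074, 0.029, 0.252]]
lead dir in tool [-1.00004050e+00 -2.91804051e-05 -6.23651137e-05]
```

```bash
cat >> h.py <<'E'
def T(x,h): return F0+up*(x+.1385)+nf*(.1535+h)   # TCP for tail at face x, sheet underside h above face
E
python3 - <<'E'
from h import *
R=face_R(1)
try: arm.servo_line(T(.007,.10),.10,rot=R)
except arm.IKError as e:
    print(e);arm.move_ptp(T(.007,.10),R)
s=sensors.get_state();print(s["finger_gap"],s["grasp_force"],s["time_s"],s["ft_force"])
arm.servo_line(T(.007,.015),.08);arm.pause(.2)
i,W,k=shot("side");save(i,"pics/p1.png",(260,250,460,420),4);np.savez("p1.npz",i=i,W=W)
s=sensors.get_state();p=np.array(s["position"]);Rt=np.array(s["tcp_rot"]);print(s["finger_gap"],s["grasp_force"],s["time_s"])
Q=(W-p)@Rt
m=(abs(Q[...,1])<.03)&(abs(Q[...,0])<.2)&(Q[...,2]>.13)&(Q[...,2]<.162)&(i[...,0]>120)&(i[...,0].astype(int)>i[...,2]+40)
P=Q[m]
for _ in range(4):
    c=P.mean(0);n=np.linalg.svd(P-c,full_matrices=0)[2][2];P=P[abs((P-c)@n)<.006]
print(len(P),c,n,P.min(0),P.max(0))
E
```

```text
0.04871040715805596 31.008338928222656 15.8917 [ 0.08347736 -0.21011795  0.08159318]
0.048608585306312485 31.00854992866516 17.3583
1557 [ 0.06942015 -0.00177746  0.15053647] [-0.00156369 -0.00240858  0.99999588] [-0.02234015 -0.02703009  0.14452975] [0.15281783 0.02829161 0.15645636]
```

View pics/p1.png

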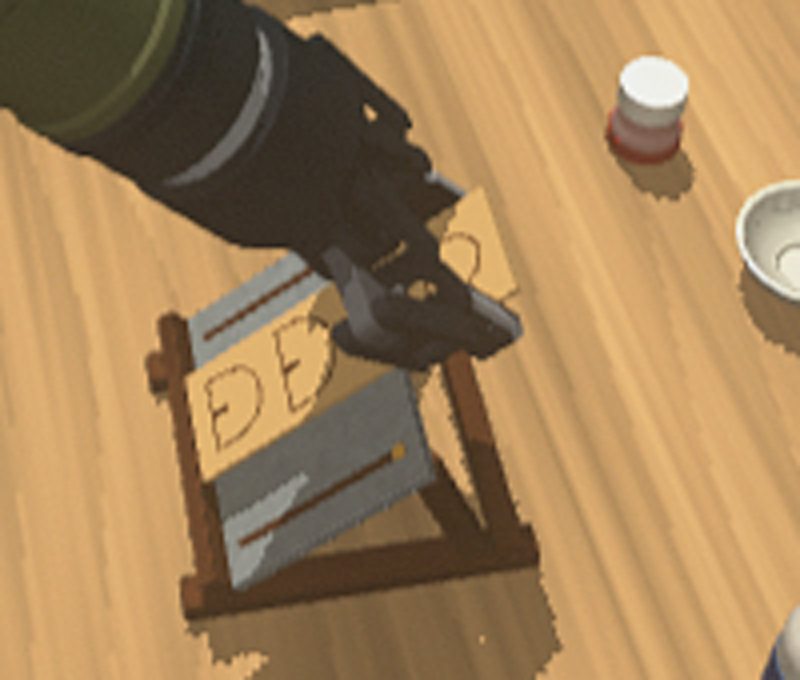

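The sheet hovers parallel over the face, roughly centred, with its tail at crop (200,425) by the ledge. Next I lower it until contact, slide it to the ledge, and release.

Run:
```python
from h import *
def rel():
    s=sensors.get_state();d=np.array(s["position"])-F0;return (d@up-.1385,d@nf-.1535,d@fy),np.array(s["ft_force"])@np.c_[up,nf,fy],s["time_s"]
arm.servo_line(T(.007,.004),.05)
print("down",arm.servo_line(T(.007,-.004),.01,max_force=2),rel())
x,h=rel()[0][:2]
print("slide",arm.servo_line(T(-.006,h),.01,max_force=2.5),rel())
i,W,k=shot("side")
x=rel()[0][0]
arm.gripper_to(.085);arm.pause(.3)
p=np.array(sensors.get_state()["position"])
arm.servo_line(p+nf*.13,.1);arm.pause(.5)
print(rel())
i,W,k=shot("side");save(i,"pics/f1.png",(260,250,460,420),4)
D=W-F0;Q=D@np.c_[up,fy,nf]
m=(i[...,0]>120)&(i[...,0].astype(int)>i[...,2]+40)&(abs(Q[...,1])<.06)&(abs(Q[...,2])<.012)&(Q[...,0]>.012)&(Q[...,0]<.17)
P=Q[m];c=P.mean(0);print(len(P),c,np.linalg.svd(P-c,full_matrices=0)[2],P.min(0),P.max(0))
```

```text
down True ((np.float64(0.006947688197956242), np.float64(-0.0009067170984667638), np.float64(-4.568897763891873e-05)), array([ 1.90757738,  2.5732448 , -0.20335004]), 18.2667)
slide True ((np.float64(0.0004884936089540881), np.float64(-0.0008350173656682391), np.float64(1.7017023019506267e-05)), array([1.78382813, 3.02015655, 0.06770769]), 18.975)
((np.float64(0.0007282856953346462), np.float64(0.12913886706775782), np.float64(-6.543910930962389e-05)), array([0.39177559, 0.13918148, 0.0580079 ]), 21.725)
2243 [ 0.08976841 -0.0020028   0.00360399] [[-0.9995437  -0.00313024  0.03004323]
 [-0.00301977  0.99998852  0.0037215 ]
 [ 0.03005454 -0.00362908  0.99954167]] [ 0.01202251 -0.05395722 -0.01164781] [0.16125213 0.05353976 0.00830962]
```

View pics/f1.png

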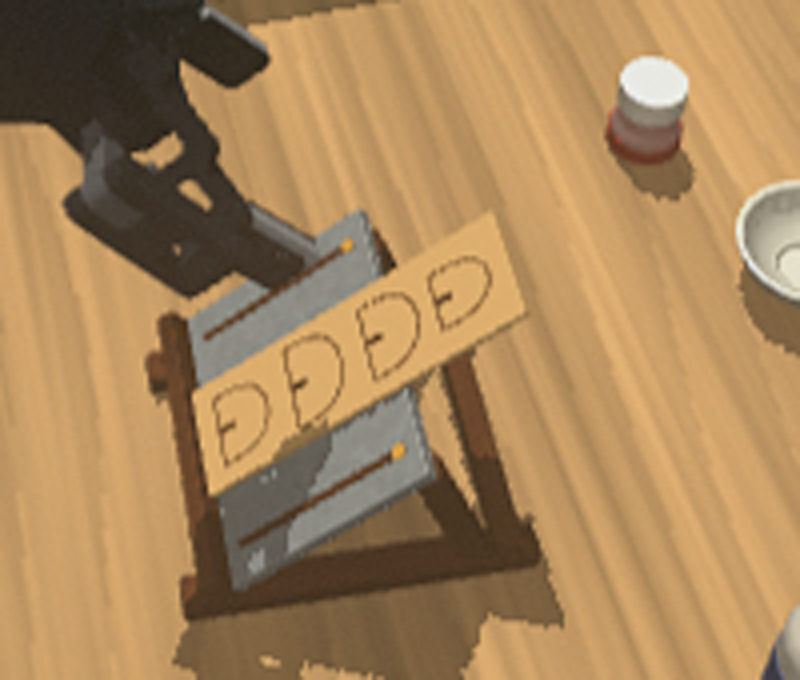

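The sheet lies flat on the face with its tail edge (crop (205,440)) against the ledge, and the gripper is clear.

```bash
python3 -c "
from h import *
print(workorder.close_job())"
```

```text
the job is handed in; nothing more can be done
None
```

The job is handed in, at about 22 s on the robot's clock and with no verdict returned: the last camera check showed the pale sheet released and flat on the easel's face, its tail against the ledge and the gripper clear.

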